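Take out the bayonet air filter and cover the open port

TASK

Turn the bayonet air filter counterclockwise as far as it goes, lift it out of its housing and stand it upright inside the steel parts tray. Then lift the dust cover up off its hook and lay it flat and centred over the open housing, so that the whole opening is covered. Set both down without dropping them, and leave the bottle, the jar and the screwdriver where they are.

Things in the scene. Friction and masses are not known exactly. Their poses are not given: they have to be found in the camera images.
- housing: Air filter housing, fixed: upright round aluminium pot, 116 mm across, 100 mm high, on a 150 x 130 mm plate, with a pipe stub reaching 100 mm out on +y. Origin: centre of its underside, z up. Its top is an 8 mm flange with a 57 mm hole and, hidden by the filter's cap, two notches (21 mm wide, out to 42 mm radius) towards +x and -x.
- housing_mouth (a point): Centre of the housing's mouth, in the plane of its top face (100 mm above the bench), on the housing's axes. The opening with its notches reaches 42 mm from here, the flange 58 mm.
- housing_ear (a point): Outer end of the +x one of two ears outside the housing's rim (12 mm wide, from 56 to 70 mm radius, 2 mm below the top face), at +x and -x. The line through both ears is the housing's x axis and shows where the notches are.
- filter: Loose bayonet air filter, 0.2 to 0.45 kg. Grey cap, 96 mm across, 8 mm thick, lying on the housing's top face, with a straight black grip bar on it. Origin: centre of the cap's underside, z up. It starts locked: the grip bar is 50 to 81 degrees clockwise (seen from above) of the ears' line. It turns freely counterclockwise to a stop about 4 degrees past the ears' line.
- filter_grip (a point): Point on the filter's axis, 31 mm above its origin, inside the grip bar: a good height for the TCP. The bar is 60 mm long along the filter's x axis, 14 mm wide along y and 34 mm high; its top is 42 mm above the filter's origin.
- filter_foot (a point): Centre of the flat foot of the paper cartridge (50 mm across) below the cap, 55 mm below the filter's origin; the filter can stand on it.
- filter_lug (a point): End of one of the filter's two lugs, under the ends of the grip bar along +x and -x: 10 mm wide, out to 37 mm radius, 11 to 19 mm below the filter's origin, so 3 mm of play under the flange. With the bar within about 8 degrees of the ears' line (also at the stop) the filter lifts straight out, 3 mm of room all round; otherwise the lugs hold it fast.
- tray: Open steel parts tray, fixed to the bench, 170 (x) x 150 (y) mm outside, 35 mm high, wall and floor 4 mm. Origin: centre of its underside; the inner floor is 4 mm above it, so that the standing filter's origin comes to 59 mm above it.
- hook: Hook stand, fixed: 160 x 100 x 8 mm base plate, a 12 mm round post 80 mm from the origin on +x, and from it a level round steel arm (8 mm thick, axis 170 mm above the bench) that runs in -x over the origin to 18 mm beyond it, then turns up. Origin: on the bench, under the place where the cover hangs.
- hook_tip (a point): Upturned tip of the hook, 26 mm from the hook's origin on -x; its top is 188 mm above the bench. The cover must rise more than 16 mm to clear it, then comes off towards the hook's -x; its disc is out from under the tip after about 90 mm.
- cover: Loose aluminium dust cover, 0.22 kg: round disc, 112 mm across, 6 mm thick, with an upright square stirrup handle. Origin: centre of the disc's underside, z up. It hangs level, the handle's top bar (66 to 72 mm above the origin) lying across the hook's arm within 6 mm of the hook's origin, disc's underside 108 mm above the bench.
- cover_grip (a point): Point midway between the handle's two flat legs, 48 mm above the cover's origin: place for the TCP. The legs are 14 mm wide along the cover's x and 58 mm apart over their outsides along y; hold them by the outsides, from above.
- bottle: Brown glass bottle, 62 mm across, 200 mm high, standing beyond the housing; origin: centre of its underside. Leave it.
- jar: Closed glass jar, 72 mm across, 75 mm high, standing beyond the housing; origin: centre of its underside. Leave it.
- screwdriver: Screwdriver, 190 mm long, lying on the bench crosswise beyond the housing; origin on its length, at bench height. Leave it.
Things that resemble listed ones, but are neither listed nor needed, are in the scene too. Leave any orange or purple look-alike of the filter alone. What is shaped like the cover but brown or orange is not meant.

How it is judged (in metres and radians):
On the way, in this order (a step that is already met when the one before it is completed fails the run):
1. the filter is out of the housing, lifted clear above it (z of filter in the frame of housing above 0.16 m), for 0.05 s.
2. the filter stands upright in the tray, let go (x of filter in the frame of tray between -0.05 and 0.05 m and y of filter in the frame of tray between -0.04 and 0.04 m and z of filter in the frame of tray between 0.052 and 0.066 m and angle between filter's own z axis and vertical below 0.12 rad and contact force between the fingers and filter below 0.1 N and linear speed of filter below 0.03 m/s), for 0.2 s.
At the end, for the whole second after the job is handed in: The filter stands upright (within 7 degrees) on the tray's floor, its axis within 50 mm (tray x) and 40 mm (tray y) of the tray's centre; the dust cover lies flat (within 3.5 degrees, 4 mm) on the housing's top face, centred within 12 mm; both are at rest (x of filter in the frame of tray between -0.05 and 0.05 m and y of filter in the frame of tray between -0.04 and 0.04 m and z of filter in the frame of tray between 0.052 and 0.066 m and angle between filter's own z axis and vertical below 0.12 rad and horizontal distance between cover and housing_mouth below 0.012 m and z of cover in the frame of housing_mouth between -0.004 and 0.004 m and angle between cover's own z axis and vertical below 0.06 rad and linear speed of each of filter, cover below 0.02 m/s and angular speed of each of filter, cover below 0.2 rad/s); the robot touches nothing.
It fails at once if filter dropped: moving faster than 0.5 m/s without being held (a fall of more than about 13 mm) (linear speed of filter above 0.5 m/s and contact force between the fingers and filter below 0.1 N).
It fails at once if cover dropped: moving faster than 0.5 m/s without being held (a fall of more than about 13 mm) (linear speed of cover above 0.5 m/s and contact force between the fingers and cover below 0.1 N).
It fails at once if bottle moved more than 30 mm (distance of bottle from where it was at the start of the episode above 0.03 m).
It fails at once if jar moved more than 30 mm (distance of jar from where it was at the start of the episode above 0.03 m).
It fails at once if screwdriver moved more than 30 mm (distance of screwdriver from where it was at the start of the episode above 0.03 m).
It also fails if it takes over 56 s, if anything falls off the work surface, if the arm or the gripper's body presses on something with over 40 N, if the wrist force passes 120 N, or if a joint passes its speed limit or range.

ROBOT

A 7-joint arm with a two-finger parallel gripper is mounted at the origin on the work surface. World frame = base frame: x ahead of the robot, y to its left, z up, the work surface at z = 0. Lengths are in mm, angles in rad, forces in N, time in s.
With the tool pointing down it reaches from about 425 to 825 mm from the base axis. Payload 3.6 kg.
Tool frame: the origin (TCP) lies between the finger pads, 19 mm behind the fingertips; this is the grasp point; z points along the fingers, y is the line along which they close (so a half turn about z gives the same grasp; the last joint's range is limited). The gripper opens to 85 mm and grips with 20 to 120 N. Pads are 22 mm wide; open, the fingers measure 114 mm over their backs; the gripper's body (76 mm by 85 mm) begins 54 mm behind the grasp point. The pads swing forward as they close: fully open they stand 13 mm farther back than shut.
Start: joints at [-1.272, 0.615, -0.013, 1.423, 0.008, 1.103, -0.04], TCP at [207.395, 615.996, 249.997] pointing down, gripper open.
Joint ranges: [-3.12, 3.12], [-0.3, 2.06], [-1.34, 1.32], [0.26, 2.42], [-1.36, 4.5], [0.01, 1.98], [-2.84, 2.84]. Speed limits (rad/s): [2.79, 2.79, 3.14, 3.14, 3.14, 3.14, 3.14].

INTERFACE

Orientations are given as a unit quaternion [x, y, z, w].
In Python, from workcell import manip, vision gives the robot as it stands.
- The arm moves only by the tool drive_tool, never from a script. Its argument "deltas" is a list of rows, each an object of numbers: "tx", "ty", "tz": the shift along the tool's x, y, z in cm; "spin": the turn about the tool's z in degrees. A call has 1 to 8 rows; each row shifts and turns the commanded pose from where the row before left it, along the tool's axes as they then stand; what a row does not reach is not made up. A row lasts 1/12 s, in which the tool goes at most 41.7 mm and 7.16 degrees, less where a joint would pass 70% of its speed; a pose out of reach is approached as far as the arm can. A call with a gripper value outside its range is refused whole. "hand" is the closure, from -1 (fully open) to 1 (shut), set as the call begins (left out, the last holds). The fingers move at their own pace and stop on an object; "grip_force" is the grip in N (left out, the last holds). Time passes only in rows, so rows that do not move let the fingers close. It gives the time, the measured TCP pose, the force, the opening and the grip force at its end, in the units of the state.
- manip.state(): the state, without advancing time (a new reading comes with each control period).
- vision.snapshot(name): name is "side" or "top" or "wrist"; returns a dict with "image" (400x640x3 uint8, red, green, blue), "fx", "fy", "cx", "cy" (pixels), "world_from_camera" (4x4, takes a point from camera to world coordinates). Camera axes: x right, y down, z forward; pixel columns grow to the right and rows downward; lengths in mm; the calibration is good to about 2 mm. A picture is of the moment at which its call begins. There is no depth.
- manip.job_done(): hands the job in; it is judged then, once.
The state is a dict: "t": time; "joints": joint angles; "joint_velocities": joint speeds; "joint_efforts": joint torques, N m; "tool_pos": TCP position; "eef_rot": TCP orientation; "wrist_force": force on the tool from outside, world axes, zero at the start; "moment": the same for the moment, N m; "gripper_width": opening from 0.0 (shut) to 1.0 (fully open); "grip_force": force on a finger pad.
Only numpy, scipy, OpenCV 4.12 (cv2) and the standard library are available. Lean on these libraries where they do the work, as an engineer would, in place of code of your own. Each camera call takes 0.05 s, during which the arm holds its last target. There are 200 camera calls.

## Working session

There is one attempt and no reset: what is moved stays moved. The work goes in short steps, Python scripts to look and compute and a tool call to move; the robot and the scene stay as the last step left them, time stands still between calls to the robot, and variables do not carry over. Pictures are saved under pics/ and viewed, at most 10 in all, crops included, and the job is handed in when it is done.

Besides the shell and the picture viewer there is one more tool, called after ">>>" as name([rows], argument=value, ...), one row to a line, values as JSON. drive_tool: Moves the arm, as the interface text tells. Its arguments: {"type":"object","properties":{"deltas":{"type":"array"},"hand":{"type":"number"},"grip_force":{"type":"number"}},"required":["deltas"]}

```bash
mkdir -p pics
cat > h.py <<'E'
import numpy as np, cv2, pickle
from workcell import manip, vision
from scipy.spatial.transform import Rotation as R
def snap(n,f=None):
    s=vision.snapshot(n)
    if f: cv2.imwrite(f'pics/{f}.png',s['image'][:,:,::-1]); pickle.dump(s,open(f'pics/{f}.pkl','wb'))
    return s
def ray(s,u,v):
    T=np.array(s['world_from_camera']); d=T[:3,:3]@[(u-s['cx'])/s['fx'],(v-s['cy'])/s['fy'],1]
    return T[:3,3],d
def onz(s,u,v,z):
    o,d=ray(s,u,v); return (o+d*(z-o[2])/d[2])[:2]
def proj(s,p):
    T=np.linalg.inv(np.array(s['world_from_camera'])); q=T[:3,:3]@np.array(p,float)+T[:3,3]
    return s['fx']*q[0]/q[2]+s['cx'], s['fy']*q[1]/q[2]+s['cy']
E
python3 - <<'E'
from h import *
a=snap('top','top0');b=snap('side','side0')
st=manip.state(); print({k:np.round(v,3) for k,v in st.items()})
for s in(a,b): print(np.round(s['world_from_camera'],2),s['fx'])
cv2.imwrite('pics/both0.png',cv2.resize(np.vstack([a['image'],b['image']])[:,:,::-1],None,fx=.75,fy=.75))
E
```

```text
{'t': np.float64(0.1), 'joints': array([-1.273,  0.616, -0.013,  1.425,  0.008,  1.103, -0.04 ]), 'joint_velocities': array([-0.001,  0.   , -0.002, -0.002,  0.   ,  0.002,  0.   ]), 'joint_efforts': array([ 1.0000e-03, -4.7038e+01,  2.6000e-01, -1.7157e+01,  1.0000e-02,
        6.0000e-03, -0.0000e+00]), 'tool_pos': array([207.2  , 615.402, 248.956]), 'eef_rot': array([ 0.162,  0.987, -0.001, -0.   ]), 'wrist_force': array([-0.129,  0.702, -1.015]), 'moment': array([-0.021, -0.016, -0.013]), 'grip_force': np.float64(0.0), 'gripper_width': np.float64(1.0)}
[[-3.00000e-02 -9.90000e-01  1.60000e-01  3.91260e+02]
 [-1.00000e+00  3.00000e-02 -1.00000e-02  7.57200e+01]
 [ 1.00000e-02 -1.60000e-01 -9.90000e-01  1.22346e+03]
 [ 0.00000e+00  0.00000e+00  0.00000e+00  1.00000e+00]] 371.20749804260294
[[ 7.7000e-01 -4.1000e-01  4.9000e-01  8.5660e+01]
 [-6.4000e-01 -4.7000e-01  6.1000e-01 -5.2810e+02]
 [-2.0000e-02 -7.8000e-01 -6.2000e-01  7.2697e+02]
 [ 0.0000e+00  0.0000e+00  0.0000e+00  1.0000e+00]] 368.4786600029538
```

View pics/top0.png

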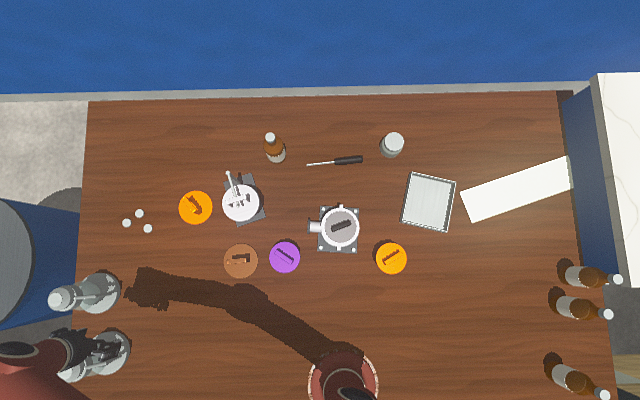

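View pics/side0.png

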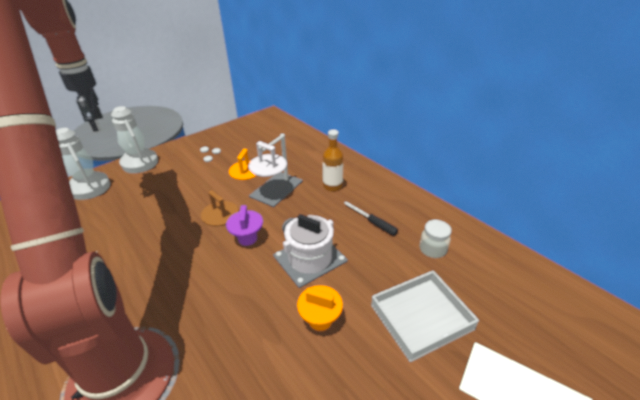

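The top view shows the black-barred grey filter in the aluminium housing at (340,228), and the tray at (428,201). The silver cover hangs on the hook stand at (240,203). Candidates for the filter are grey (340,228), purple (284,257) and orange (391,258); only the grey one sits in the pot with ears. Candidates for the cover are silver (240,203), brown (240,261) and orange (195,207); only the silver one hangs on the hook. I'll confirm this in an enlarged crop.

Run:
```python
from h import *
a=pickle.load(open('pics/top0.pkl','rb'));b=pickle.load(open('pics/side0.pkl','rb'))
A=cv2.resize(a['image'][160:260,205:465],None,fx=3,fy=3,interpolation=2)
B=cv2.resize(b['image'][120:215,225:485],None,fx=3,fy=3,interpolation=2)
B2=b['image'][120:290,225:485]
cv2.imwrite('pics/c1.png',np.vstack([A,B])[:,:,::-1])
```

```text
(no output)
```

View pics/c1.png

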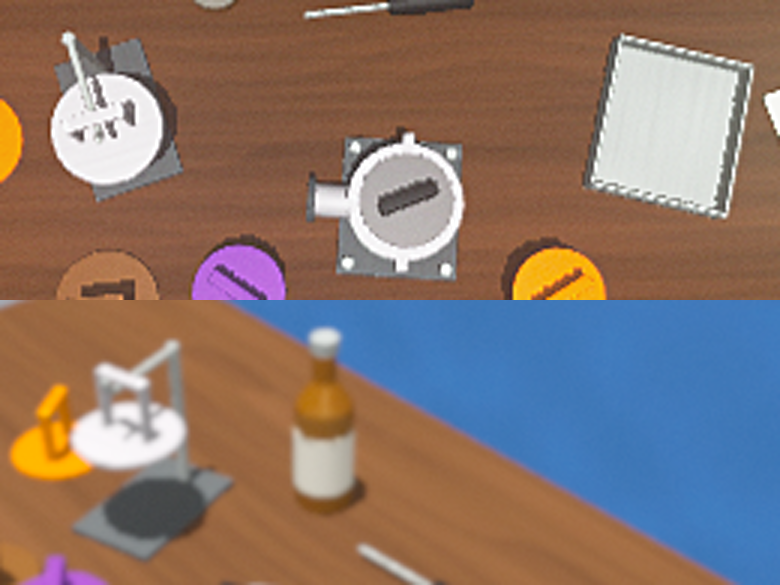

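Run:
```python
from h import *
a=pickle.load(open('pics/top0.pkl','rb'))
def c(u,v): return 205+(u+.5)/3-.5,160+(v+.5)/3-.5
im=a['image'].astype(int); hsv=cv2.cvtColor(a['image'],cv2.COLOR_RGB2HSV)
# bar: dark pixels near housing
m=np.zeros(im.shape[:2],np.uint8); m[208:248,322:360]=1
def big(mask):
    n,l,s,ce=cv2.connectedComponentsWithStats(mask.astype(np.uint8)); i=1+np.argmax(s[1:,4]); 
    return max(cv2.findContours((l==i).astype(np.uint8),0,1)[0],key=cv2.contourArea)
g=im.max(2)
cap=(g<190)&(m>0)
bar=big((g<90)&(m>0)); r=cv2.minAreaRect(bar); print('bar',r)
bp=cv2.boxPoints(r); P=np.array([onz(a,*p,142) for p in bp]); print('bar ctr',P.mean(0)); 
e=[P[1]-P[0],P[2]-P[1]]; e=max(e,key=np.linalg.norm); print('len',np.linalg.norm(e),'ang',np.degrees(np.arctan2(e[1],e[0])))
E1=onz(a,*c(407,133),98);E2=onz(a,*c(402,268),98); d=E1-E2; print('ears',E1,E2,(E1+E2)/2,np.linalg.norm(d),np.degrees(np.arctan2(d[1],d[0])))
fl=big((hsv[...,1]<40)&(g>120)&(m>=0)&(np.add.outer((np.arange(400)-228)**2,(np.arange(640)-340)**2)<22**2))
W=np.array([onz(a,*p[0],100) for p in fl],np.float32)
print('flange',cv2.minEnclosingCircle(W),cv2.minAreaRect(W))
T=np.array([onz(a,*c(*p),35) for p in[(622,36),(752,64),(725,217),(586,186)]]);print('tray',T.mean(0),[np.linalg.norm(T[i]-T[i-1]) for i in range(4)],[np.degrees(np.arctan2(*(T[i]-T[i-1])[::-1])) for i in range(4)])
mk=np.add.outer((np.arange(400)-203)**2,(np.arange(640)-240)**2)<24**2
dc=big((hsv[...,1]<40)&(g>190)&mk); 
W=np.array([onz(a,*p[0],114) for p in dc],np.float32); h=cv2.fitEllipse(W); print('disc',h)
pt=onz(a,*c(68,38),174); print('post',pt, 'armdir from disc', np.degrees(np.arctan2(*(pt-np.array(h[0]))[::-1])),np.linalg.norm(pt-h[0]))
```

```text
bar ((340.3561706542969, 225.11642456054688), (5.149810314178467, 20.248119354248047), 69.44395446777344)
bar ctr [481.10882799  -1.06464033]
len 59.35198802286629 ang -71.06185355402535
ears [549.43046016  -6.52432215] [413.12361386   3.65635709] [481.27703701  -1.43398253] 136.68651204831534 -4.271457508220726
flange ((476.54608154296875, -2.5882749557495117), 66.72649383544922) ((476.5435485839844, 0.4031219482421875), (121.11370849609375, 127.05685424804688), 88.40013885498047)
tray [ 559.41262862 -297.32904572] [np.float64(170.81419557549287), np.float64(144.2999374538991), np.float64(171.13422023052598), np.float64(151.1009370963591)] [np.float64(-17.008878800041213), np.float64(-104.0447551227014), np.float64(165.27462521765213), np.float64(75.75181690637896)]
disc ((559.8599243164062, 297.4691467285156), (106.03555297851562, 112.9557113647461), 137.9161376953125)
post [639.94777273 322.1329903 ] armdir from disc 17.116732374314456 83.79957424353073
```

```bash
cat >> h.py <<'E'
def yaw():
    y=R.from_quat(manip.state()['eef_rot']).as_matrix()[:,1]; return np.degrees(np.arctan2(y[1],y[0]))
def go(x,y,z,yw=None,frm=None):
    """spin first, then shift in the axes after the spin (cm)"""
    p=manip.state()['tool_pos'] if frm is None else np.array(frm); y0=yaw(); yw=y0 if yw is None else yw
    a=np.radians(yw); d=np.array([x,y,z])-p
    print('spin %.1f  tx %.2f ty %.2f tz %.2f cm'%((y0-yw+180)%360-180,(d@[-np.sin(a),np.cos(a),0])/10,(d@[np.cos(a),np.sin(a),0])/10,-d[2]/10),'dist',np.linalg.norm(d))
E
python3 - <<'E'
from h import *
go(330,420,270,19); go(481,-1,270,19,[330,420,270])
E
```

```text
spin 52.4  tx -22.47 ty 5.25 tz -2.10 cm dist 231.74293697418653
spin 52.4  tx -44.72 ty 0.57 tz 0.00 cm dist 447.26055046247933
```

>>> drive_tool([
  {"spin": 6.5},
  {"spin": 6.5},
  {"spin": 6.5},
  {"spin": 6.5},
  {"spin": 6.5},
  {"spin": 6.5},
  {"spin": 6.5},
  {"spin": 6.5},
], hand=-1)

```text
invalid input
```

>>> drive_tool([
  {"tx": -2.8, "ty": 0.66, "tz": -0.26},
  {"tx": -2.8, "ty": 0.66, "tz": -0.26},
  {"tx": -2.8, "ty": 0.66, "tz": -0.26},
  {"tx": -2.8, "ty": 0.66, "tz": -0.26},
  {"tx": -2.8, "ty": 0.66, "tz": -0.26},
  {"tx": -2.8, "ty": 0.66, "tz": -0.26},
  {"tx": -2.8, "ty": 0.66, "tz": -0.26},
  {"tx": -2.8, "ty": 0.66, "tz": -0.26},
])

```text
invalid input
```

>>> drive_tool([
  {"tx": -3.7},
  {"tx": -3.7},
  {"tx": -3.7},
  {"tx": -3.7},
  {"tx": -3.7},
  {"tx": -3.7},
  {"tx": -3.7},
  {"tx": -3.7},
])

```text
invalid input
```

>>> drive_tool([
  {"tx": 0, "ty": 0, "tz": 0, "spin": 6.5},
  {"tx": 0, "ty": 0, "tz": 0, "spin": 6.5},
  {"tx": 0, "ty": 0, "tz": 0, "spin": 6.5},
  {"tx": 0, "ty": 0, "tz": 0, "spin": 6.5},
  {"tx": 0, "ty": 0, "tz": 0, "spin": 6.5},
  {"tx": 0, "ty": 0, "tz": 0, "spin": 6.5},
  {"tx": 0, "ty": 0, "tz": 0, "spin": 6.5},
  {"tx": 0, "ty": 0, "tz": 0, "spin": 6.5},
])

```text
t: 0.77
tool_pos: [207.2, 615.6, 249.3]
eef_rot: [0.58, 0.814, -0.001, 0.0]
wrist_force: [0.2, -0.5, -0.3]
gripper_width: 1.002
grip_force: 0.0
```

>>> drive_tool([
  {"tx": -2.8, "ty": 0.66, "tz": -0.26, "spin": 0},
  {"tx": -2.8, "ty": 0.66, "tz": -0.26, "spin": 0},
  {"tx": -2.8, "ty": 0.66, "tz": -0.26, "spin": 0},
  {"tx": -2.8, "ty": 0.66, "tz": -0.26, "spin": 0},
  {"tx": -2.8, "ty": 0.66, "tz": -0.26, "spin": 0},
  {"tx": -2.8, "ty": 0.66, "tz": -0.26, "spin": 0},
  {"tx": -2.8, "ty": 0.66, "tz": -0.26, "spin": 0},
  {"tx": -2.8, "ty": 0.66, "tz": -0.26, "spin": 0},
])

```text
t: 1.43
tool_pos: [331.9, 420.7, 270.5]
eef_rot: [0.578, 0.816, -0.001, -0.0]
wrist_force: [0.6, -0.6, -0.3]
gripper_width: 1.0
grip_force: 0.0
```

>>> drive_tool([
  {"tx": -3.7, "ty": 0, "tz": 0, "spin": 0},
  {"tx": -3.7, "ty": 0, "tz": 0, "spin": 0},
  {"tx": -3.7, "ty": 0, "tz": 0, "spin": 0},
  {"tx": -3.7, "ty": 0, "tz": 0, "spin": 0},
  {"tx": -3.7, "ty": 0, "tz": 0, "spin": 0},
  {"tx": -3.7, "ty": 0, "tz": 0, "spin": 0},
  {"tx": -3.7, "ty": 0, "tz": 0, "spin": 0},
  {"tx": -3.7, "ty": 0, "tz": 0, "spin": 0},
])

```text
t: 2.1
tool_pos: [429.8, 141.3, 270.7]
eef_rot: [0.578, 0.816, -0.0, -0.0]
wrist_force: [1.0, -0.2, 0.2]
gripper_width: 1.003
grip_force: 0.0
```

>>> drive_tool([
  {"tx": -3.2, "ty": 0, "tz": 0, "spin": 0},
  {"tx": -3.2, "ty": 0, "tz": 0, "spin": 0},
  {"tx": -2.4, "ty": 0, "tz": 0, "spin": 0},
  {"tx": -1.2, "ty": 0, "tz": 0, "spin": 0},
  {"tx": 0, "ty": 0, "tz": 0, "spin": 0},
  {"tx": 0, "ty": 0, "tz": 0, "spin": 0},
])

```text
t: 2.6
tool_pos: [462.7, 48.7, 270.5]
eef_rot: [0.578, 0.816, -0.0, -0.001]
wrist_force: [-0.1, 0.1, -0.2]
gripper_width: 1.004
grip_force: 0.0
```

Run:
```python
from h import *
w=snap('wrist','w1'); st=manip.state(); print(st['tool_pos'],yaw(),st['joints']); print(np.round(w['world_from_camera'],2),w['fx']); go(481,-1,160)
```

```text
[462.54388835  49.77223981 270.46702374] 19.4510972916036 [-0.43389927  0.32117154  0.37488192  1.91137838 -0.14506708  0.93624783
  0.34945754]
[[ 9.4000e-01  3.2000e-01  9.0000e-02  4.3878e+02]
 [ 3.3000e-01 -9.1000e-01 -2.6000e-01  1.1321e+02]
 [ 0.0000e+00  2.7000e-01 -9.6000e-01  3.9330e+02]
 [ 0.0000e+00  0.0000e+00  0.0000e+00  1.0000e+00]] 281.06337507243086
spin 0.0  tx -5.40 ty 0.05 tz 11.05 cm dist 122.96914948740005
```

View pics/w1.png

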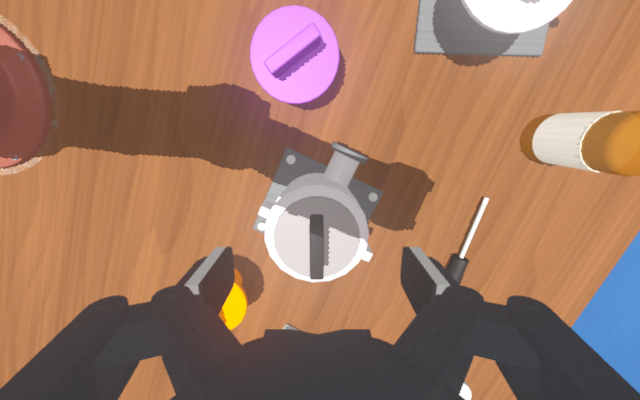

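The wrist view shows the grey filter with the bar upright from (316,215) to (316,279), and the ears at (265,212) and (367,255). I'll refine from these.

Run:
```python
from h import *
w=pickle.load(open('pics/w1.pkl','rb')); im=w['image'].astype(int); g=im.max(2)
m=np.zeros(g.shape,bool); m[205:290,295:340]=1
n,l,s,ce=cv2.connectedComponentsWithStats(((g<60)&m).astype(np.uint8)); i=1+np.argmax(s[1:,4]); print(s[i])
c=max(cv2.findContours((l==i).astype(np.uint8),0,1)[0],key=cv2.contourArea); r=cv2.minAreaRect(c); print(r)
P=np.array([onz(w,*p,142) for p in cv2.boxPoints(r)]); print(P,P.mean(0)); e=max([P[1]-P[0],P[2]-P[1]],key=np.linalg.norm); print(np.linalg.norm(e),np.degrees(np.arctan2(e[1],e[0])))
E1=onz(w,371,257,98);E2=onz(w,260,210,98);d=E1-E2;print(E1,E2,(E1+E2)/2,np.linalg.norm(d),np.degrees(np.arctan2(d[1],d[0])))
```

```text
Traceback (most recent call last):
ValueError: attempt to get argmax of an empty sequence
```

Run:
```python
from h import *
w=pickle.load(open('pics/w1.pkl','rb')); im=w['image'].astype(int); g=im.max(2)
print(g[240,300:335],g[210:290:4,316])
m=np.zeros(g.shape,bool); m[205:290,295:340]=1
n,l,s,ce=cv2.connectedComponentsWithStats(((g<90)&m).astype(np.uint8)); i=1+np.argmax(s[1:,4]); print(s[i])
c=max(cv2.findContours((l==i).astype(np.uint8),0,1)[0],key=cv2.contourArea); r=cv2.minAreaRect(c); print(r)
P=np.array([onz(w,*p,142) for p in cv2.boxPoints(r)]); print(P,P.mean(0)); e=max([P[1]-P[0],P[2]-P[1]],key=np.linalg.norm); print(np.linalg.norm(e),np.degrees(np.arctan2(e[1],e[0])))
E1=onz(w,371,257,98);E2=onz(w,260,210,98);d=E1-E2;print(E1,E2,(E1+E2)/2,np.linalg.norm(d),np.degrees(np.arctan2(d[1],d[0])))
```

```text
[235 235 234 234 235 234 234 234 234 201 114 123 123 123 122 120 119 118
 117 117 116 115 109 118 139 148 148 148 205 233 234 234 233 234 233] [144 111  86  90  91  93  93 121 118 119 117 114 115 114 113 113 115 111
 217 200]
[310 215  13  14 119]
((316.0, 221.5), (13.0, 12.0), 90.0)
[[460.27412049  31.85361305]
 [470.93797525  35.58761206]
 [475.31440907  23.27979232]
 [464.50762287  19.49577955]] [467.75853192  27.55419925]
13.062756211123133 -70.42555115624872
[547.14862281  -7.45248339] [410.2118649    4.90321442] [478.68024385  -1.27463448] 137.4930504992152 -5.155792502773797
```

Run:
```python
from h import *
w=pickle.load(open('pics/w1.pkl','rb')); g=w['image'].max(2)
print(g[205:290,316]); 
for v in(238,260,278): print(g[v,300:335])
for v in (213,236,280): print(v,onz(w,316,v,142),onz(w,316,v,108))
```

```text
[145 143 145 145 146 144 148 147 142 111  86  85  86  86  87  87  85  90
  88  91  90  91  91  90  90  93  93  92  94  93 112 120 119 121 119 119
 119 118 117 120 117 119 117 119 117 117 117 117 114 114 113 112 115 115
 114 114 114 114 115 113 114 113 110 112 113 113 112 112 112 115 114 109
 110 111 207 255 255 217 202 202 201 200 200 200 200]
[235 235 236 235 235 235 235 235 232 197 112 122 123 121 120 121 121 118
 119 117 118 114 107 116 140 147 148 147 149 204 233 234 233 233 233]
[232 232 233 233 233 233 232 232 232 203 128 115 118 115 115 115 114 115
 113 113 112 113 105 118 139 147 146 148 202 231 232 231 231 232 232]
[255 255 255 255 255 255 255 255 255 255 224 110 111 111 111 112 111 111
 110 110 109 109 134 245 255 255 255 255 255 255 255 255 255 255 255]
213 [464.95382836  35.58907817] [468.49530496  25.08763488]
236 [472.61805698  13.63267729] [4.77196471e+02 1.60626119e-01]
280 [488.35018673 -31.43656126] [495.05709134 -51.00628917]
```

Run:
```python
from h import *
go(479,-2,131)
```

```text
spin 0.0  tx -5.43 ty -0.17 tz 13.95 cm dist 149.67370889834254
```

>>> drive_tool([
  {"tx": -2.7, "ty": -0.1, "tz": 0, "spin": 0},
  {"tx": -2.7, "ty": -0.1, "tz": 1.0, "spin": 0},
  {"tx": 0, "ty": 0, "tz": 2.8, "spin": 0},
  {"tx": 0, "ty": 0, "tz": 3.0, "spin": 0},
  {"tx": 0, "ty": 0, "tz": 3.0, "spin": 0},
  {"tx": 0, "ty": 0, "tz": 2.2, "spin": 0},
  {"tx": 0, "ty": 0, "tz": 1.3, "spin": 0},
  {"tx": 0, "ty": 0, "tz": 0.6, "spin": 0},
])

```text
t: 3.32
tool_pos: [477.5, -0.6, 129.7]
eef_rot: [0.577, 0.817, -0.001, -0.002]
wrist_force: [0.6, -0.6, -0.2]
gripper_width: 0.999
grip_force: 0.0
```

>>> drive_tool([
  {"tx": 0, "ty": 0, "tz": 0, "spin": 0},
  {"tx": 0, "ty": 0, "tz": 0, "spin": 0},
  {"tx": 0, "ty": 0, "tz": 0, "spin": 0},
  {"tx": 0, "ty": 0, "tz": 0, "spin": 0},
  {"tx": 0, "ty": 0, "tz": 0, "spin": 0},
  {"tx": 0, "ty": 0, "tz": 0, "spin": 0},
  {"tx": 0, "ty": 0, "tz": 0, "spin": 0},
  {"tx": 0, "ty": 0, "tz": 0, "spin": 0},
], hand=1, grip_force=50)

```text
t: 3.98
tool_pos: [479.8, -2.8, 132.6]
eef_rot: [0.578, 0.816, 0.001, 0.001]
wrist_force: [0.3, 0.0, 6.1]
gripper_width: 0.155
grip_force: 50.6
```

>>> drive_tool([
  {"tx": 0, "ty": 0, "tz": 0, "spin": 0},
  {"tx": 0, "ty": 0, "tz": 0, "spin": 0},
  {"tx": 0, "ty": 0, "tz": 0, "spin": 0},
  {"tx": 0, "ty": 0, "tz": 0, "spin": 0},
])

```text
t: 4.32
tool_pos: [479.8, -2.8, 132.6]
eef_rot: [0.578, 0.816, 0.001, 0.001]
wrist_force: [-0.4, 0.5, 6.4]
gripper_width: 0.157
grip_force: 50.6
```

>>> drive_tool([
  {"tx": 0, "ty": 0, "tz": -0.1, "spin": -3},
  {"tx": 0, "ty": 0, "tz": 0, "spin": -6.5},
  {"tx": 0, "ty": 0, "tz": 0, "spin": -6.5},
  {"tx": 0, "ty": 0, "tz": 0, "spin": -6.5},
  {"tx": 0, "ty": 0, "tz": 0, "spin": -6.5},
  {"tx": 0, "ty": 0, "tz": 0, "spin": -6.5},
  {"tx": 0, "ty": 0, "tz": 0, "spin": -6.5},
  {"tx": 0, "ty": 0, "tz": 0, "spin": -6.5},
])

```text
t: 4.98
tool_pos: [479.3, -3.2, 132.6]
eef_rot: [0.189, 0.982, -0.0, 0.0]
wrist_force: [0.9, -0.9, -2.0]
gripper_width: 0.155
grip_force: 49.6
```

>>> drive_tool([
  {"tx": 0, "ty": 0, "tz": 0, "spin": -6.5},
  {"tx": 0, "ty": 0, "tz": 0, "spin": -5},
  {"tx": 0, "ty": 0, "tz": 0, "spin": -3},
  {"tx": 0, "ty": 0, "tz": 0, "spin": -2},
  {"tx": 0, "ty": 0, "tz": 0, "spin": -2},
  {"tx": 0, "ty": 0, "tz": 0, "spin": 0},
  {"tx": 0, "ty": 0, "tz": 0, "spin": 0},
])

```text
t: 5.57
tool_pos: [479.1, -3.2, 132.7]
eef_rot: [0.032, 0.999, -0.0, -0.0]
wrist_force: [0.9, -0.2, -0.0]
gripper_width: 0.158
grip_force: 49.5
```

Run:
```python
from h import *
st=manip.state(); print(yaw(),{k:np.round(v,2) for k,v in st.items()})
```

```text
86.32532744259676 {'t': np.float64(5.57), 'joints': array([-0.01,  0.52, -0.04,  2.04,  0.04,  0.58,  1.43]), 'joint_velocities': array([-0.  , -0.  ,  0.01, -0.  ,  0.  ,  0.  , -0.  ]), 'joint_efforts': array([-9.000e-02, -3.678e+01, -1.700e-01, -1.032e+01, -0.000e+00,
        2.200e-01,  2.000e-02]), 'tool_pos': array([479.11,  -3.16, 132.67]), 'eef_rot': array([ 0.03,  1.  , -0.  , -0.  ]), 'wrist_force': array([ 0.91, -0.17, -0.02]), 'moment': array([ 0.05, -0.24, -0.03]), 'grip_force': np.float64(49.53), 'gripper_width': np.float64(0.16)}
```

>>> drive_tool([
  {"tx": 0, "ty": 0, "tz": 0, "spin": -1.5},
  {"tx": 0, "ty": 0, "tz": 0, "spin": -1.5},
  {"tx": 0, "ty": 0, "tz": 0, "spin": -1},
  {"tx": 0, "ty": 0, "tz": 0, "spin": 0},
  {"tx": 0, "ty": 0, "tz": 0, "spin": 0},
])

```text
t: 5.98
tool_pos: [479.0, -2.6, 132.7]
eef_rot: [-0.002, 1.0, 0.001, -0.0]
wrist_force: [-0.2, 2.2, -1.8]
gripper_width: 0.156
grip_force: 53.7
```

Run:
```python
from h import *
st=manip.state(); print(yaw(),{k:np.round(v,2) for k,v in st.items() if k in('moment','wrist_force','tool_pos')})
```

```text
90.22158965225684 {'tool_pos': array([479.03,  -2.62, 132.7 ]), 'wrist_force': array([-0.2 ,  2.2 , -1.75]), 'moment': array([ 0.52, -0.15, -1.14])}
```

>>> drive_tool([
  {"tx": 0, "ty": 0, "tz": 0, "spin": 1.5},
  {"tx": 0, "ty": 0, "tz": -0.5, "spin": 0},
  {"tx": 0, "ty": 0, "tz": -1.0, "spin": 0},
  {"tx": 0, "ty": 0, "tz": -1.2, "spin": 0},
  {"tx": 0, "ty": 0, "tz": -1.4, "spin": 0},
  {"tx": 0, "ty": 0, "tz": -1.4, "spin": 0},
  {"tx": 0, "ty": 0, "tz": -0.6, "spin": 0},
])

```text
t: 6.57
tool_pos: [479.1, -3.5, 195.3]
eef_rot: [0.008, 1.0, -0.001, 0.0]
wrist_force: [0.3, 0.1, -4.3]
gripper_width: 0.155
grip_force: 50.2
```

>>> drive_tool([
  {"tx": 0, "ty": 0, "tz": -1.0, "spin": 0},
  {"tx": 0, "ty": 0, "tz": -1.5, "spin": 0},
  {"tx": 0, "ty": 0, "tz": -1.5, "spin": 0},
  {"tx": 0, "ty": 0, "tz": -1.0, "spin": 0},
  {"tx": 0, "ty": 0, "tz": 0, "spin": 0},
  {"tx": 0, "ty": 0, "tz": 0, "spin": 0},
])

```text
t: 7.07
tool_pos: [478.5, -3.2, 243.6]
eef_rot: [0.009, 1.0, -0.001, -0.0]
wrist_force: [-0.4, -0.6, -4.8]
gripper_width: 0.155
grip_force: 50.2
```

Run:
```python
from h import *
a=snap('top','top1');st=manip.state();print(st['tool_pos'],yaw()); go(559,-297,240)
b=snap('side','side1')
A=cv2.resize(a['image'][165:265,295:465],None,fx=3,fy=3,interpolation=2)
B=cv2.resize(b['image'][170:270,260:430],None,fx=3,fy=3,interpolation=2)
cv2.imwrite('pics/c2.png',np.vstack([A,B])[:580,:,::-1])
```

```text
[478.14339807  -3.15029381 243.03406373] 88.9658603640321
spin 0.0  tx -8.61 ty -29.23 tz 0.30 cm dist 304.7862290943531
```

View pics/c2.png

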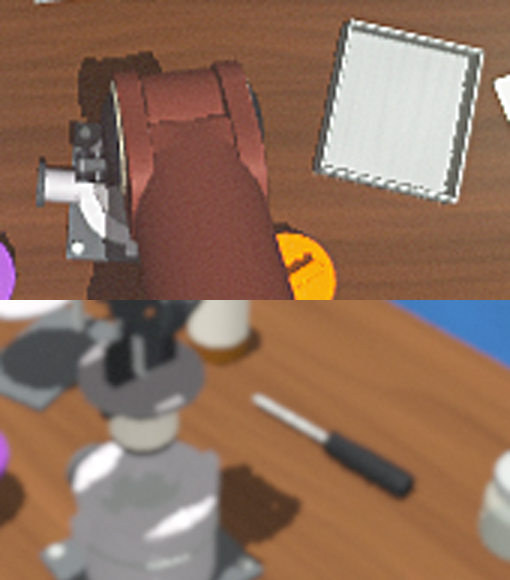

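The filter hangs upright, clear of the housing: its cap is at (140,380) in the crop, with the cream cartridge below. Next I'll carry it to the tray.

>>> drive_tool([
  {"tx": -0.5, "ty": -1.7, "tz": 0, "spin": 0},
  {"tx": -0.9, "ty": -3.0, "tz": 0, "spin": 0},
  {"tx": -1.0, "ty": -3.5, "tz": 0, "spin": 0},
  {"tx": -1.0, "ty": -3.5, "tz": 0, "spin": 0},
  {"tx": -1.0, "ty": -3.5, "tz": 0, "spin": 0},
  {"tx": -1.0, "ty": -3.5, "tz": 0, "spin": 0},
  {"tx": -1.0, "ty": -3.5, "tz": 0, "spin": 0},
  {"tx": -0.9, "ty": -3.0, "tz": 0, "spin": 0},
])

```text
t: 7.83
tool_pos: [546.3, -259.3, 242.1]
eef_rot: [0.01, 1.0, -0.0, -0.002]
wrist_force: [0.1, -0.6, -3.8]
gripper_width: 0.155
grip_force: 50.1
```

>>> drive_tool([
  {"tx": -0.7, "ty": -2.2, "tz": 0, "spin": 0},
  {"tx": -0.4, "ty": -1.2, "tz": 0, "spin": 0},
  {"tx": -0.2, "ty": -0.6, "tz": 0, "spin": 0},
  {"tx": 0, "ty": 0, "tz": 1.0, "spin": 0},
  {"tx": 0, "ty": 0, "tz": 2.0, "spin": 0},
  {"tx": 0, "ty": 0, "tz": 2.0, "spin": 0},
  {"tx": 0, "ty": 0, "tz": 2.0, "spin": 0},
  {"tx": 0, "ty": 0, "tz": 1.0, "spin": 0},
])

```text
t: 8.5
tool_pos: [557.5, -293.1, 159.9]
eef_rot: [0.008, 1.0, 0.002, -0.003]
wrist_force: [-0.6, 0.1, -4.7]
gripper_width: 0.158
grip_force: 50.0
```

Run:
```python
from h import *
manip.state();w=snap('side','side2');print(manip.state()['tool_pos'],manip.state()['joints']);go(559,-297,92)
cv2.imwrite('pics/c3.png',cv2.resize(w['image'][220:370,340:500],None,fx=3,fy=3,interpolation=2)[:,:,::-1])
```

```text
[ 556.95730566 -293.08067537  158.76079138] [ 0.46143984  0.67906635 -0.01904902  1.58439399  0.01383712  0.88835752
  1.99190484]
spin 0.0  tx -0.21 ty -0.39 tz 6.68 cm dist 66.90692767714243
```

View pics/c3.png

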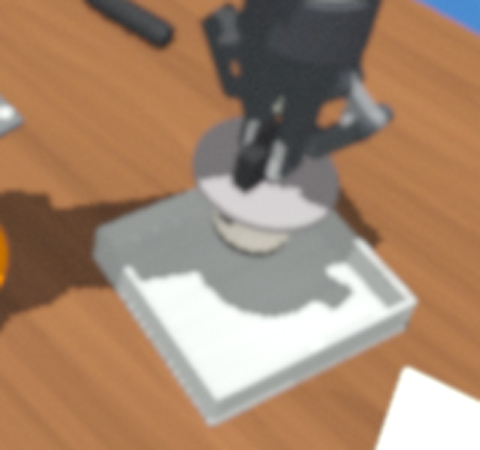

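The filter is over the tray, with its foot at crop (255,240). I'll lower it.

>>> drive_tool([
  {"tx": -0.2, "ty": -0.4, "tz": 1.0, "spin": 0},
  {"tx": 0, "ty": 0, "tz": 1.5, "spin": 0},
  {"tx": 0, "ty": 0, "tz": 1.5, "spin": 0},
  {"tx": 0, "ty": 0, "tz": 1.0, "spin": 0},
  {"tx": 0, "ty": 0, "tz": 0.6, "spin": 0},
  {"tx": 0, "ty": 0, "tz": 0.4, "spin": 0},
  {"tx": 0, "ty": 0, "tz": 0.2, "spin": 0},
  {"tx": 0, "ty": 0, "tz": 0.1, "spin": 0},
])

```text
t: 9.22
tool_pos: [561.8, -300.7, 101.2]
eef_rot: [0.01, 1.0, -0.0, 0.0]
wrist_force: [0.4, -0.3, -3.2]
gripper_width: 0.154
grip_force: 50.1
```

>>> drive_tool([
  {"tx": 0, "ty": 0, "tz": 0.1, "spin": 0},
  {"tx": 0, "ty": 0, "tz": 0, "spin": 0},
  {"tx": 0, "ty": 0, "tz": 0, "spin": 0},
])

```text
t: 9.47
tool_pos: [561.7, -300.7, 100.4]
eef_rot: [0.01, 1.0, -0.0, 0.0]
wrist_force: [-0.1, 0.3, -3.1]
gripper_width: 0.153
grip_force: 50.1
```

>>> drive_tool([
  {"tx": 0, "ty": 0, "tz": 0.2, "spin": 0},
  {"tx": 0, "ty": 0, "tz": 0.2, "spin": 0},
  {"tx": 0, "ty": 0, "tz": 0.2, "spin": 0},
  {"tx": 0, "ty": 0, "tz": 0, "spin": 0},
  {"tx": 0, "ty": 0, "tz": 0, "spin": 0},
  {"tx": 0, "ty": 0, "tz": 0, "spin": 0},
])

```text
t: 9.97
tool_pos: [561.4, -300.6, 93.7]
eef_rot: [0.01, 1.0, 0.0, -0.0]
wrist_force: [0.5, -0.3, -3.9]
gripper_width: 0.151
grip_force: 50.2
```

>>> drive_tool([
  {"tx": 0, "ty": 0, "tz": 0.1, "spin": 0},
  {"tx": 0, "ty": 0, "tz": 0.1, "spin": 0},
  {"tx": 0, "ty": 0, "tz": 0, "spin": 0},
  {"tx": 0, "ty": 0, "tz": 0, "spin": 0},
])

```text
t: 10.3
tool_pos: [561.4, -300.6, 91.8]
eef_rot: [0.01, 1.0, -0.0, -0.0]
wrist_force: [-0.7, -0.6, -3.3]
gripper_width: 0.156
grip_force: 50.1
```

>>> drive_tool([
  {"tx": 0, "ty": 0, "tz": 0.1, "spin": 0},
  {"tx": 0, "ty": 0, "tz": 0.1, "spin": 0},
  {"tx": 0, "ty": 0, "tz": 0, "spin": 0},
  {"tx": 0, "ty": 0, "tz": 0, "spin": 0},
])

```text
t: 10.63
tool_pos: [561.4, -300.6, 91.7]
eef_rot: [0.01, 1.0, -0.0, 0.0]
wrist_force: [-2.8, 0.6, 6.0]
gripper_width: 0.156
grip_force: 51.7
```

>>> drive_tool([
  {"tx": 0, "ty": 0, "tz": -0.1, "spin": 0},
  {"tx": 0, "ty": 0, "tz": 0, "spin": 0},
])

```text
t: 10.8
tool_pos: [561.4, -300.6, 91.7]
eef_rot: [0.01, 1.0, -0.0, 0.0]
wrist_force: [-3.1, 0.1, 3.2]
gripper_width: 0.153
grip_force: 51.2
```

>>> drive_tool([
  {"tx": 0, "ty": 0, "tz": 0, "spin": 0},
  {"tx": 0, "ty": 0, "tz": 0, "spin": 0},
  {"tx": 0, "ty": 0, "tz": 0, "spin": 0},
  {"tx": 0, "ty": 0, "tz": 0, "spin": 0},
  {"tx": 0, "ty": 0, "tz": 0, "spin": 0},
  {"tx": 0, "ty": 0, "tz": 0, "spin": 0},
  {"tx": 0, "ty": 0, "tz": 0, "spin": 0},
  {"tx": 0, "ty": 0, "tz": 0, "spin": 0},
], hand=-1)

```text
t: 11.47
tool_pos: [561.4, -300.5, 90.8]
eef_rot: [0.01, 1.0, -0.0, -0.0]
wrist_force: [-0.2, 0.6, 0.1]
gripper_width: 1.002
grip_force: 0.0
```

>>> drive_tool([
  {"tx": 0, "ty": 0, "tz": -1.0, "spin": 0},
  {"tx": 0, "ty": 0, "tz": -2.0, "spin": 0},
  {"tx": 0, "ty": 0, "tz": -3.5, "spin": 0},
  {"tx": 0, "ty": 0, "tz": -3.5, "spin": 0},
  {"tx": 0, "ty": 0, "tz": -3.5, "spin": 0},
  {"tx": 0, "ty": 0, "tz": -3.5, "spin": 0},
  {"tx": 0, "ty": 0, "tz": -2.0, "spin": 0},
  {"tx": 0, "ty": 0, "tz": 0, "spin": 0},
])

```text
t: 12.13
tool_pos: [563.9, -301.8, 288.2]
eef_rot: [0.01, 1.0, -0.003, 0.006]
wrist_force: [0.3, -0.7, 0.1]
gripper_width: 0.995
grip_force: 0.0
```

Run:
```python
from h import *
b=snap('side','side3');w=snap('wrist','w3');print(manip.state()['tool_pos'],yaw())
print([np.round(proj(b,p)) for p in[(561,-300,4),(561,-300,59),(561,-300,101)]])
A=cv2.resize(b['image'][220:370,340:500],None,fx=2.5,fy=2.5,interpolation=2)
B=cv2.resize(w['image'],(600,375))[:, :400]
cv2.imwrite('pics/c4.png',np.hstack([A,B])[:,:,::-1])
```

```text
[ 561.46755013 -300.59341506  282.2763977 ] 88.89129456921876
[array([421., 315.]), array([425., 300.]), array([428., 288.])]
```

View pics/c4.png

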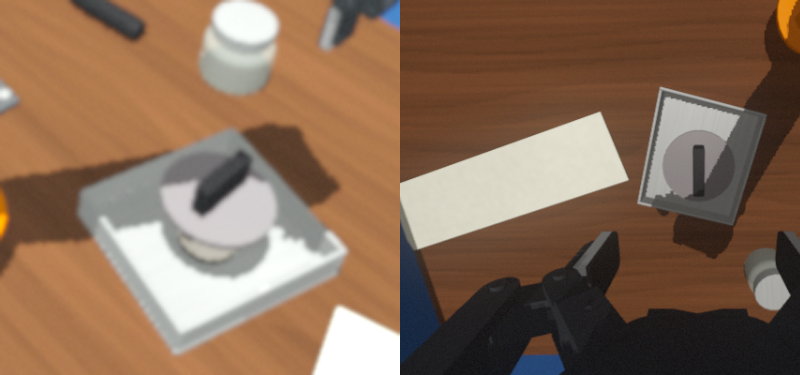

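The filter stands upright in the tray, at side crop (215,205). Next I'll travel to the cover.

>>> drive_tool([
  {"tx": 0, "ty": 2, "tz": -0.3, "spin": 0},
  {"tx": 0, "ty": 3.5, "tz": -0.3, "spin": 0},
  {"tx": 0, "ty": 4, "tz": -0.3, "spin": 0},
  {"tx": 0, "ty": 4, "tz": -0.3, "spin": 0},
  {"tx": 0, "ty": 4, "tz": -0.3, "spin": 0},
  {"tx": 0, "ty": 4, "tz": -0.3, "spin": 0},
  {"tx": 0, "ty": 4, "tz": 0, "spin": 0},
  {"tx": 0, "ty": 4, "tz": 0, "spin": 0},
])

```text
t: 12.9
tool_pos: [565.8, -3.7, 297.4]
eef_rot: [0.01, 1.0, -0.0, -0.002]
wrist_force: [1.4, -0.2, 0.3]
gripper_width: 1.003
grip_force: 0.0
```

>>> drive_tool([
  {"tx": 0, "ty": 4, "tz": 0, "spin": 0},
  {"tx": 0, "ty": 4, "tz": 0, "spin": 0},
  {"tx": 0, "ty": 4, "tz": 0, "spin": 0},
  {"tx": 0, "ty": 4, "tz": 0, "spin": 0},
  {"tx": 0, "ty": 4, "tz": 0, "spin": 0},
  {"tx": 0, "ty": 4, "tz": 0, "spin": 0},
  {"tx": 0, "ty": 3, "tz": 0, "spin": 0},
  {"tx": 0, "ty": 2, "tz": 0, "spin": 0},
])

```text
t: 13.57
tool_pos: [570.2, 289.1, 296.4]
eef_rot: [0.007, 1.0, 0.0, -0.003]
wrist_force: [1.3, -0.4, 0.1]
gripper_width: 0.996
grip_force: 0.0
```

>>> drive_tool([
  {"tx": 0, "ty": 1, "tz": 0, "spin": -6},
  {"tx": 0, "ty": 0, "tz": 0, "spin": -6},
  {"tx": 0, "ty": 0, "tz": 0, "spin": -6},
  {"tx": 0, "ty": 0, "tz": 0, "spin": 0},
  {"tx": 0, "ty": 0, "tz": 0, "spin": 0},
  {"tx": 0, "ty": 0, "tz": 0, "spin": 0},
])

```text
t: 14.07
tool_pos: [572.6, 293.8, 297.8]
eef_rot: [-0.146, 0.989, -0.0, -0.001]
wrist_force: [0.4, -0.9, -0.2]
gripper_width: 1.001
grip_force: 0.0
```

Run:
```python
from h import *
w=snap('wrist','w4');b=snap('top','top4');print(manip.state()['tool_pos'],yaw(),manip.state()['joints']); print(np.round(w['world_from_camera'],2))
```

```text
[572.73905099 294.0020909  298.37873995] 106.79175224910509 [-0.41167932  0.57377592 -0.17103535  1.36561262  0.0989326   1.21148967
  1.27315215]
[[-2.9000e-01  9.2000e-01  2.6000e-01  5.0553e+02]
 [ 9.6000e-01  2.8000e-01  8.0000e-02  2.7368e+02]
 [-0.0000e+00  2.7000e-01 -9.6000e-01  4.2067e+02]
 [ 0.0000e+00  0.0000e+00  0.0000e+00  1.0000e+00]]
```

View pics/w4.png

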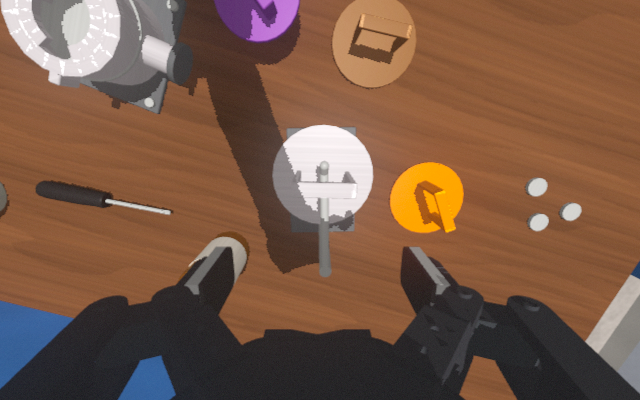

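The wrist view shows the silver cover's disc centred near (323,174). The handle bar runs from (297,190) to (357,188), the hook arm runs vertically from tip (323,165) to post (325,272), and the brown and orange look-alikes are at (374,42) and (427,198). I'll zoom in to confirm and measure.

Run:
```python
from h import *
w=pickle.load(open('pics/w4.pkl','rb')); im=w['image']
cv2.imwrite('pics/c5.png',cv2.resize(im[115:285,260:390],None,fx=3.5,fy=3.5,interpolation=2)[:,:,::-1])
hsv=cv2.cvtColor(im,cv2.COLOR_RGB2HSV); g=im.max(2)
mk=(hsv[...,1]<45)&(g>165); mk[:115]=0;mk[235:]=0;mk[:,:262]=0;mk[:,384:]=0
n,l,s,ce=cv2.connectedComponentsWithStats(mk.astype(np.uint8)); i=1+np.argmax(s[1:,4])
c=max(cv2.findContours((l==i).astype(np.uint8),0,1)[0],key=cv2.contourArea)[:,0]
c=cv2.convexHull(c)[:,0]; c=c[c[:,1]<222]
for z in(108,114):
    W=np.array([onz(w,*p,z) for p in c],np.float32); A=np.c_[2*W,np.ones(len(W))]; q=np.linalg.lstsq(A,(W**2).sum(1),rcond=None)[0]; r=np.sqrt(q[2]+q[0]**2+q[1]**2); print(z,q[:2],r,np.std(np.linalg.norm(W-q[:2],axis=1)),c.min(0),c.max(0))
t=onz(w,323.5,165.5,188);p=onz(w,325,272,174);print(t,p,np.degrees(np.arctan2(*(p-t)[::-1])),np.linalg.norm(p-t))
```

```text
108 [554.61112679 299.38635737] 52.62442813925443 4.393238088826766 [283 125] [372 220]
114 [553.66917728 298.89302992] 51.61458071468869 4.308933762272868 [283 125] [372 220]
[536.78540792 288.47347951] [638.31504086 321.52438473] 18.03160455678368 106.77372664163184
```

View pics/c5.png

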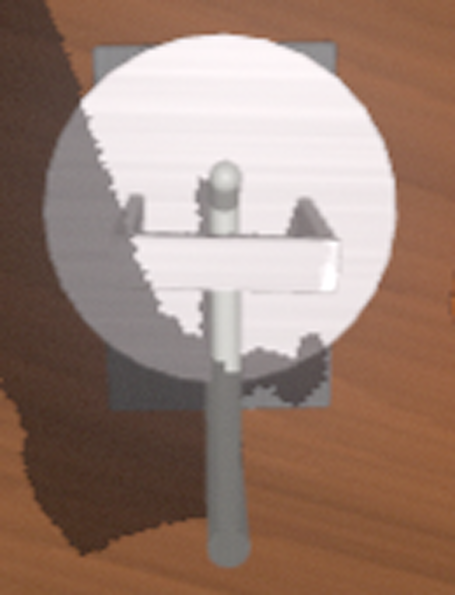

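Run:
```python
from h import *
w=pickle.load(open('pics/w4.pkl','rb'))
c=lambda u,v:(260+(u+.5)/3.5-.5,115+(v+.5)/3.5-.5)
print('bar',onz(w,*c(220,263),180), 'redge',onz(w,*c(337,265),180))
E4=[onz(w,*c(*p),114) for p in[(43,212),(397,212),(222,33)]]; E5=onz(w,*c(220,382),108)
print(E4,E5,'ctr',(E4[0]+E4[1])/2,(E4[2]+E5)/2, np.linalg.norm(E4[0]-E4[1]),np.linalg.norm(E4[2]-E5))
go(558,296,250,106);go(558,296,156,106,)
```

```text
bar [558.56879563 294.42637658] redge [550.59671529 322.72855831]
[array([573.40217629, 241.79924972]), array([541.2485275 , 348.74331481]), array([505.10502562, 279.91675094])] [613.87156053 312.70981291] ctr [557.3253519  295.27128227] [559.48829308 296.31328192] 111.67313995818762 113.60257052375192
spin 0.8  tx 1.36 ty 0.60 tz 4.84 cm dist 50.61357272725334
spin 0.8  tx 1.36 ty 0.60 tz 14.24 cm dist 143.15354293613788
```

>>> drive_tool([
  {"tx": 0.7, "ty": 0.3, "tz": 0.5, "spin": 0.8},
  {"tx": 0.6, "ty": 0.3, "tz": 1.5, "spin": 0},
  {"tx": 0, "ty": 0, "tz": 2.0, "spin": 0},
  {"tx": 0, "ty": 0, "tz": 1.0, "spin": 0},
  {"tx": 0, "ty": 0, "tz": 0, "spin": 0},
  {"tx": 0, "ty": 0, "tz": 0, "spin": 0},
])

```text
t: 14.67
tool_pos: [558.9, 296.1, 248.6]
eef_rot: [-0.14, 0.99, -0.0, -0.0]
wrist_force: [0.8, 0.3, 0.4]
gripper_width: 0.996
grip_force: 0.0
```

Run:
```python
from h import *
w=snap('wrist','w5'); print(manip.state()['tool_pos'],yaw()); go(558.5,295.5,156)
```

```text
[559.36683087 296.43080055 249.42859577] 106.04758384417354
spin 0.0  tx 0.11 ty -0.07 tz 9.34 cm dist 93.43725324456526
```

>>> drive_tool([
  {"tx": 0.1, "ty": 0, "tz": 1.0, "spin": 0},
  {"tx": 0, "ty": 0, "tz": 1.8, "spin": 0},
  {"tx": 0, "ty": 0, "tz": 1.8, "spin": 0},
  {"tx": 0, "ty": 0, "tz": 1.8, "spin": 0},
  {"tx": 0, "ty": 0, "tz": 1.5, "spin": 0},
  {"tx": 0, "ty": 0, "tz": 0.9, "spin": 0},
  {"tx": 0, "ty": 0, "tz": 0.5, "spin": 0},
  {"tx": 0, "ty": 0, "tz": 0, "spin": 0},
])

```text
t: 15.38
tool_pos: [557.5, 295.9, 155.0]
eef_rot: [-0.14, 0.99, -0.0, -0.001]
wrist_force: [-0.5, -0.4, -0.1]
gripper_width: 0.998
grip_force: 0.0
```

>>> drive_tool([
  {"tx": 0, "ty": 0, "tz": 0, "spin": 0},
  {"tx": 0, "ty": 0, "tz": 0, "spin": 0},
  {"tx": 0, "ty": 0, "tz": 0, "spin": 0},
  {"tx": 0, "ty": 0, "tz": 0, "spin": 0},
])

```text
t: 15.72
tool_pos: [558.2, 296.4, 156.7]
eef_rot: [-0.14, 0.99, 0.0, 0.001]
wrist_force: [0.1, 0.3, 0.6]
gripper_width: 1.001
grip_force: 0.0
```

>>> drive_tool([
  {"tx": 0, "ty": 0, "tz": 0, "spin": 0},
  {"tx": 0, "ty": 0, "tz": 0, "spin": 0},
  {"tx": 0, "ty": 0, "tz": 0, "spin": 0},
  {"tx": 0, "ty": 0, "tz": 0, "spin": 0},
  {"tx": 0, "ty": 0, "tz": 0, "spin": 0},
  {"tx": 0, "ty": 0, "tz": 0, "spin": 0},
  {"tx": 0, "ty": 0, "tz": 0, "spin": 0},
  {"tx": 0, "ty": 0, "tz": 0, "spin": 0},
], hand=1, grip_force=40)

```text
t: 16.38
tool_pos: [558.1, 296.1, 156.2]
eef_rot: [-0.14, 0.99, 0.0, 0.0]
wrist_force: [-0.6, -1.0, 4.2]
gripper_width: 0.672
grip_force: 42.8
```

>>> drive_tool([
  {"tx": 0, "ty": 0, "tz": -0.4, "spin": 0},
  {"tx": 0, "ty": 0, "tz": -0.8, "spin": 0},
  {"tx": 0, "ty": 0, "tz": -0.8, "spin": 0},
  {"tx": 0, "ty": 0, "tz": -0.7, "spin": 0},
  {"tx": 0, "ty": 0, "tz": -0.3, "spin": 0},
  {"tx": 0, "ty": 0, "tz": 0, "spin": 0},
  {"tx": 0, "ty": 0, "tz": 0, "spin": 0},
  {"tx": 0, "ty": 0, "tz": 0, "spin": 0},
])

```text
t: 17.05
tool_pos: [557.5, 295.9, 185.5]
eef_rot: [-0.14, 0.99, -0.0, -0.0]
wrist_force: [-0.7, -1.0, -3.8]
gripper_width: 0.673
grip_force: 43.1
```

>>> drive_tool([
  {"tx": 0.6, "ty": 0, "tz": 0, "spin": 0},
  {"tx": 1.2, "ty": 0, "tz": 0, "spin": 0},
  {"tx": 1.8, "ty": 0, "tz": 0, "spin": 0},
  {"tx": 2.0, "ty": 0, "tz": 0, "spin": 0},
  {"tx": 2.2, "ty": 0, "tz": 0, "spin": 0},
  {"tx": 2.2, "ty": 0, "tz": 0, "spin": 0},
  {"tx": 1.4, "ty": 0, "tz": 0, "spin": 0},
  {"tx": 0.6, "ty": 0, "tz": 0, "spin": 0},
])

```text
t: 17.72
tool_pos: [439.4, 262.0, 185.6]
eef_rot: [-0.141, 0.99, -0.001, -0.002]
wrist_force: [-0.4, 0.7, -2.2]
gripper_width: 0.669
grip_force: 43.0
```

>>> drive_tool([
  {"tx": 0, "ty": 0, "tz": -1.5, "spin": 0},
  {"tx": 0, "ty": 0, "tz": -2, "spin": 0},
  {"tx": 0, "ty": 0, "tz": -1, "spin": 0},
  {"tx": 0, "ty": 0, "tz": 0, "spin": 0},
  {"tx": 0, "ty": 0, "tz": 0, "spin": 0},
])

```text
t: 18.13
tool_pos: [442.8, 263.0, 231.0]
eef_rot: [-0.14, 0.99, 0.0, 0.001]
wrist_force: [-0.4, 0.4, -2.7]
gripper_width: 0.678
grip_force: 43.7
```

Run:
```python
from h import *
a=snap('top','top6');w=snap('wrist','w6');st=manip.state();print(st['tool_pos'],yaw(),st['wrist_force'],st['gripper_width']); go(479,-2,215)
# mouth measured from free top view: hole/flange circle and ears
```

```text
[442.0222964  262.40484024 229.79389784] 106.08223873659772 [-0.55051035  0.02448483 -2.65744641] 0.6712005436151385
spin 0.0  tx 3.77 ty -26.43 tz 1.48 cm dist 267.3876016537158
```

>>> drive_tool([
  {"tx": 0.2, "ty": -1.5, "tz": 0, "spin": 0},
  {"tx": 0.4, "ty": -2.7, "tz": 0, "spin": 0},
  {"tx": 0.5, "ty": -3.5, "tz": 0, "spin": 0},
  {"tx": 0.5, "ty": -3.5, "tz": 0, "spin": 0},
  {"tx": 0.5, "ty": -3.5, "tz": 0, "spin": 0},
  {"tx": 0.5, "ty": -3.5, "tz": 0, "spin": 0},
  {"tx": 0.5, "ty": -3.5, "tz": 0, "spin": 0},
  {"tx": 0.4, "ty": -2.6, "tz": 0, "spin": 0},
])

```text
t: 18.9
tool_pos: [475.7, 15.8, 229.7]
eef_rot: [-0.138, 0.99, -0.001, -0.001]
wrist_force: [0.6, -0.2, -1.5]
gripper_width: 0.679
grip_force: 43.7
```

>>> drive_tool([
  {"tx": 0.2, "ty": -1.4, "tz": 0.5, "spin": 0},
  {"tx": 0.1, "ty": -0.7, "tz": 1.0, "spin": 0},
  {"tx": 0, "ty": 0, "tz": 1.5, "spin": 0},
  {"tx": 0, "ty": 0, "tz": 1.0, "spin": 0},
  {"tx": 0, "ty": 0, "tz": 0, "spin": 0},
  {"tx": 0, "ty": 0, "tz": 0, "spin": 0},
  {"tx": 0, "ty": 0, "tz": 0, "spin": 0},
])

```text
t: 19.48
tool_pos: [479.3, -1.1, 190.8]
eef_rot: [-0.14, 0.99, 0.0, -0.0]
wrist_force: [-0.2, -0.6, -2.1]
gripper_width: 0.673
grip_force: 43.5
```

Run:
```python
from h import *
s=snap('side','side7');w=snap('wrist','w7');st=manip.state();print(st['tool_pos'],yaw(),st['wrist_force'],st['gripper_width']); go(479,-3,152)
A=cv2.resize(s['image'][150:290,240:380],(400,400),interpolation=2);B=w['image'][:,120:520]
cv2.imwrite('pics/c7.png',np.hstack([A,B])[:,:,::-1])
```

```text
[479.58642515  -1.10402545 191.32048512] 106.11716225980375 [-0.53557796 -0.83771873 -1.92586454] 0.6745633326452841
spin 0.0  tx 0.11 ty -0.17 tz 3.93 cm dist 39.37053675429359
```

View pics/c7.png

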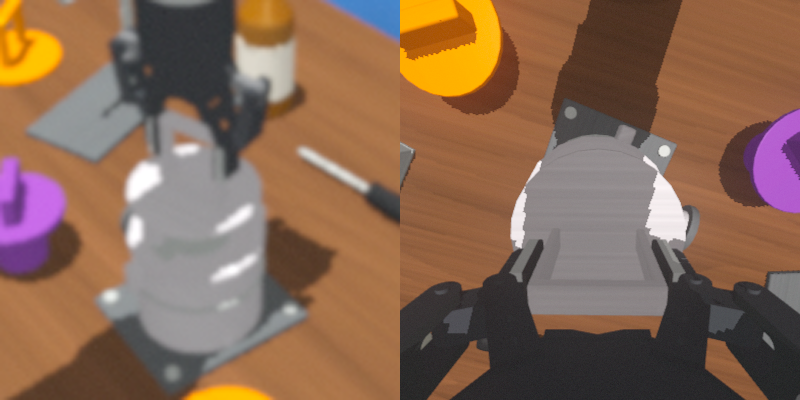

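The cover hangs level above the pot. In the wrist half, the disc's edges are at (512,225), (687,225) and (600,135). I'll check its centre numerically.

Run:
```python
from h import *
w=pickle.load(open('pics/w7.pkl','rb')); z=191.3-48+6
P=np.array([onz(w,*p,z) for p in[(232,225),(407,225),(319,135)]]);print(P)
a,b,c=P; A=2*np.array([b-a,c-a]); q=np.linalg.solve(A,[b@b-a@a,c@c-a@a]); print(q,np.linalg.norm(a-q))
n=(a+b)/2; 
d=np.array([-np.sin(np.radians(106.1)),np.cos(np.radians(106.1))]); print('56mm inward from near edge',c-56*d)
```

```text
[[486.1309119  -54.50711244]
 [455.85740605  50.29919184]
 [418.61043807 -17.64865219]]
[470.90202506  -2.13057336] 54.54558497411349
56mm inward from near edge [472.4140707  -2.1190316]
```

Run:
```python
from h import *
w=pickle.load(open('pics/w7.pkl','rb')); d=np.array([-np.sin(np.radians(106.1)),np.cos(np.radians(106.1))]); c0=np.array([479,-2.5])
print(w['world_from_camera'][:3,3])
for r,z in((58,100),(56,149),(56,143)): print(r,z,proj(w,[*(c0+r*d),z]))
print('h',w['image'][125:165,319].max(1)); print('h',w['image'][125:165,300].max(1))
print('left',w['image'][225,225:240].max(1),'right',w['image'][225,400:415].max(1))
```

```text
[411.94337831 -20.6598278  313.85972798]
58 100 (np.float64(315.62303356308183), np.float64(137.83661130569365))
56 149 (np.float64(315.17816179307766), np.float64(146.04306574096833))
56 143 (np.float64(315.24659876524873), np.float64(145.2103362978777))
h [ 72  73  76  76  76  76  75  74  76  91 124 129 142 144 143 145 145 144
 146 145 145 145 145 139 140 147 148 147 145 147 144 147 147 147 149 150
 147 148 147 147]
h [ 75  75  75  73  72  73  75  71  73  72  76 109 132 143 144 144 143 143
 146 145 145 144 143 146 143 138 142 147 147 146 146 146 148 148 150 147
 147 147 148 144]
left [148 149 148 148 149 161 213 237 238 238 238 238 238 239 238] right [239 239 238 239 238 237 228 181  82  78 105 132 139 135 134]
```

The arc at row 135 is the housing flange and the one at row 148 is the disc edge. The disc needs about 2.5 mm along tool x and -2 mm along y, so I'll apply that and lower.

>>> drive_tool([
  {"tx": 0.25, "ty": -0.2, "tz": 0.5, "spin": 0},
  {"tx": 0, "ty": 0, "tz": 1.0, "spin": 0},
  {"tx": 0, "ty": 0, "tz": 1.0, "spin": 0},
  {"tx": 0, "ty": 0, "tz": 0.7, "spin": 0},
  {"tx": 0, "ty": 0, "tz": 0.4, "spin": 0},
  {"tx": 0, "ty": 0, "tz": 0.2, "spin": 0},
  {"tx": 0, "ty": 0, "tz": 0, "spin": 0},
  {"tx": 0, "ty": 0, "tz": 0, "spin": 0},
])

```text
t: 20.25
tool_pos: [477.5, -3.9, 153.0]
eef_rot: [-0.14, 0.99, -0.0, 0.0]
wrist_force: [-0.0, 0.9, -2.2]
gripper_width: 0.676
grip_force: 43.6
```

>>> drive_tool([
  {"tx": 0, "ty": 0, "tz": 0.1, "spin": 0},
  {"tx": 0, "ty": 0, "tz": 0.1, "spin": 0},
  {"tx": 0, "ty": 0, "tz": 0, "spin": 0},
  {"tx": 0, "ty": 0, "tz": 0, "spin": 0},
])

```text
t: 20.58
tool_pos: [477.3, -3.9, 150.9]
eef_rot: [-0.14, 0.99, -0.0, 0.0]
wrist_force: [-0.1, -0.5, -2.3]
gripper_width: 0.672
grip_force: 43.6
```

>>> drive_tool([
  {"tx": 0, "ty": 0, "tz": 0.1, "spin": 0},
  {"tx": 0, "ty": 0, "tz": 0.1, "spin": 0},
  {"tx": 0, "ty": 0, "tz": 0, "spin": 0},
  {"tx": 0, "ty": 0, "tz": 0, "spin": 0},
])

```text
t: 20.92
tool_pos: [477.2, -4.0, 148.8]
eef_rot: [-0.14, 0.99, -0.0, -0.0]
wrist_force: [-0.0, -0.4, -2.6]
gripper_width: 0.674
grip_force: 43.6
```

>>> drive_tool([
  {"tx": 0, "ty": 0, "tz": 0.1, "spin": 0},
  {"tx": 0, "ty": 0, "tz": 0, "spin": 0},
  {"tx": 0, "ty": 0, "tz": 0, "spin": 0},
])

```text
t: 21.17
tool_pos: [477.3, -3.9, 148.6]
eef_rot: [-0.14, 0.99, -0.0, 0.0]
wrist_force: [-1.6, -0.1, 6.5]
gripper_width: 0.671
grip_force: 44.2
```

>>> drive_tool([
  {"tx": 0, "ty": 0, "tz": -0.05, "spin": 0},
  {"tx": 0, "ty": 0, "tz": 0, "spin": 0},
])

```text
t: 21.33
tool_pos: [477.3, -3.9, 148.6]
eef_rot: [-0.14, 0.99, -0.0, 0.0]
wrist_force: [-2.4, 1.3, 4.2]
gripper_width: 0.673
grip_force: 44.2
```

>>> drive_tool([
  {"tx": 0, "ty": 0, "tz": 0, "spin": 0},
  {"tx": 0, "ty": 0, "tz": 0, "spin": 0},
  {"tx": 0, "ty": 0, "tz": 0, "spin": 0},
  {"tx": 0, "ty": 0, "tz": 0, "spin": 0},
  {"tx": 0, "ty": 0, "tz": 0, "spin": 0},
  {"tx": 0, "ty": 0, "tz": 0, "spin": 0},
], hand=-1)

```text
t: 21.83
tool_pos: [477.3, -4.0, 148.2]
eef_rot: [-0.14, 0.99, -0.0, -0.0]
wrist_force: [0.4, 1.0, -0.8]
gripper_width: 1.0
grip_force: 0.0
```

>>> drive_tool([
  {"tx": 0, "ty": 0, "tz": -0.5, "spin": 0},
  {"tx": 0, "ty": 0, "tz": -1.0, "spin": 0},
  {"tx": 0, "ty": 0, "tz": -2.0, "spin": 0},
  {"tx": 0, "ty": 0, "tz": -3.0, "spin": 0},
  {"tx": 0, "ty": 0, "tz": -3.5, "spin": 0},
  {"tx": 0, "ty": 0, "tz": -3.5, "spin": 0},
  {"tx": 0, "ty": 0, "tz": -2.0, "spin": 0},
  {"tx": 0, "ty": 0, "tz": 0, "spin": 0},
])

```text
t: 22.5
tool_pos: [479.9, -3.7, 308.6]
eef_rot: [-0.14, 0.99, -0.001, 0.006]
wrist_force: [1.0, 0.4, 0.7]
gripper_width: 1.002
grip_force: 0.0
```

>>> drive_tool([
  {"tx": 0, "ty": 1.5, "tz": 0, "spin": 0},
  {"tx": 0, "ty": 3, "tz": 0, "spin": 0},
  {"tx": 0, "ty": 3.5, "tz": 0, "spin": 0},
  {"tx": 0, "ty": 3.5, "tz": 0, "spin": 0},
  {"tx": 0, "ty": 3.5, "tz": 0, "spin": 0},
  {"tx": 0, "ty": 3, "tz": 0, "spin": 0},
  {"tx": 0, "ty": 2, "tz": 0, "spin": 0},
  {"tx": 0, "ty": 0, "tz": 0, "spin": 0},
])

```text
t: 23.17
tool_pos: [419.3, 193.5, 303.0]
eef_rot: [-0.145, 0.989, 0.002, -0.001]
wrist_force: [0.3, 0.3, 0.3]
gripper_width: 1.002
grip_force: 0.0
```

Run:
```python
from h import *
a=snap('top','top8');print(manip.state()['tool_pos'],manip.state()['wrist_force'])
im=a['image'];g=im.max(2);hsv=cv2.cvtColor(im,cv2.COLOR_RGB2HSV)
a0=pickle.load(open('pics/top0.pkl','rb'))
for v in(200,206,215,228,236,245,250): print(v,g[v,312:368:2])
print('col',g[198:256,340], g[198:256,328])
print('cover ctr px',proj(a,[479,-2.5,106]),'L/R/T/B',[np.round(proj(a,p)) for p in[(479,53.5,106),(479,-58.5,106),(535,-2.5,106),(423,-2.5,106)]])
```

```text
[420.41796956 190.46627342 302.84704258] [ 0.17150514 -1.36339402  0.13810548]
200 [131 130 132 133 137 132 136 136 137 141 138 140 138 137 141 142 141 142
 141 137 140 139 138 142 139 140 141 138]
206 [132 127 133 136 130 114 123 127 126 144 126  99  71  66 255 255 124 136
 134 136 140 135 137 140 133 140 135 137]
215 [128 132 130 131 133  82  99 248 245 243 243 242 242 243 243 242 242 243
 243 242 243 211 123 109 143 135 143 139]
228 [241 240 243 244 245 246 244 243 243 254 238 246 247 242 245 236 243 244
 244 244 243 242 244 255 143 141 144 142]
236 [125 149 143 141 131 134 245 243 244 244 244 244 245 244 243 242 244 244
 245 244 243 245 249 141 151 153 153 151]
245 [ 83  85  83  90 164 125 137 136 134 132 207 218 254 236 229 255 255 234
 159 129 134 136 147 140 143 145 140 143]
250 [ 85  84  79  86  87  76 147 145 144 136 138 139 120 198 174 134 136 134
 139 129 255 255 138 143 148 145 145 146]
col [136 135 141 145 146  86 165 250 255 255 214 238 243 242 242 241 242 243
 242 243 245 255 191 124 104 247 248 243 244 248 245 242 243 244 243 244
 244 244 243 244 245 245 244 244 245 245 247 229 250 243 232 245 174 137
 124 132 139 142] [132 137 137 145 141 137 142 120 126 143 101  72  69 149 161 244 249 245
 242 243 243 243 243 244 245 244 245 243 244 244 243 243 243 244 243 243
 243 243 244 245 245 245 246 236 249 205 137 134 138 137 142 141 144 116
 125 134 141 140]
cover ctr px (np.float64(340.0639938098364), np.float64(226.8095461721663)) L/R/T/B [array([321., 227.]), array([359., 226.]), array([339., 208.]), array([341., 246.])]
```

```bash
python3 -c "
from h import *
print(manip.job_done())"
```

```text
the job is handed in; nothing more can be done
None
```

I handed the job in at about 23 s of the 56 s. The filter was turned to its stop, lifted out and stood upright in the tray. The cover lies flat on the housing, centred to within about 3 mm by the top camera, and no verdict was returned.

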